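Load the orbital shaker

TASK

Load the shaker: stand each of the three conical flasks and the square bottle in the clamp on the shaker's platform that fits it, upright and fully down on the clamp's foot plate, and let go. Set the glassware down rather than dropping it, do not knock any of it over, and leave the beaker and the stack of dishes standing where they are.

Things in the scene. Friction and masses are not known exactly. Their poses are not given: they have to be found in the camera images.
- flask_small: Small conical (Erlenmeyer) flask of pale glass with a blue screw cap, loose on the bench; 98 mm tall with cap, foot 51 mm across (straight for 10 mm, then tapering to the 21 mm neck at height 60 mm). Cap 28 mm across, the top 24 mm: grip it there. About 60 g. Origin: centre of the underside, z up; round, yaw does not matter.
- flask_medium: Medium conical (Erlenmeyer) flask of pale glass with a blue screw cap, loose on the bench; 120 mm tall with cap, foot 67 mm across (straight for 10 mm, then tapering to the 27 mm neck at height 82 mm). Cap 36 mm across, the top 24 mm: grip it there. About 100 g. Origin: centre of the underside, z up; round, yaw does not matter.
- flask_large: Large conical (Erlenmeyer) flask of pale glass with a blue screw cap, loose on the bench; 146 mm tall with cap, foot 82 mm across (straight for 10 mm, then tapering to the 33 mm neck at height 104 mm). Cap 43 mm across, the top 24 mm: grip it there. About 150 g. Origin: centre of the underside, z up; round, yaw does not matter.
- bottle_square: Square bottle of pale glass with a blue screw cap, loose on the bench; 130 mm tall with cap, body 56 x 56 mm with its sides along its own x and y, 88 mm high, then a sloping shoulder and a 30 mm neck. Cap 36 mm across, the top 24 mm: grip it there. About 140 g. Origin: centre of the underside, z up.
- clamp_small: Small round steel clamp fixed on the shaker's platform, for the small flask: 4 mm foot plate, four rigid upright prongs at 45, 135, .. degrees about z. 59 mm between the prongs (4 mm play all round the foot) up to height 28 mm; the tips then flare 7 mm outwards up to 40 mm. Origin: underside of the foot plate, centre; the flask stands 4 mm above it.
- clamp_medium: Medium round steel clamp fixed on the shaker's platform, for the medium flask: 4 mm foot plate, four rigid upright prongs at 45, 135, .. degrees about z. 75 mm between the prongs (4 mm play all round the foot) up to height 28 mm; the tips then flare 7 mm outwards up to 40 mm. Origin: underside of the foot plate, centre; the flask stands 4 mm above it.
- clamp_large: Large round steel clamp fixed on the shaker's platform, for the large flask: 4 mm foot plate, four rigid upright prongs at 45, 135, .. degrees about z. 90 mm between the prongs (4 mm play all round the foot) up to height 28 mm; the tips then flare 7 mm outwards up to 40 mm. Origin: underside of the foot plate, centre; the flask stands 4 mm above it.
- clamp_square: Square steel clamp fixed on the platform, for the square bottle: 4 mm foot plate, a rigid 30 mm wide upright prong midway on each side, facing along its own x and y. 65 mm between facing prongs up to height 28 mm, tips flare 7 mm outwards up to 40 mm. Bottle sides parallel to the clamp's within 0.2 rad, any way round. Origin: underside of the foot plate, centre; the bottle stands 4 mm above it.
- beaker: Bystander among the flasks: open glass beaker, 52 mm across, 70 mm tall, loose. Origin: centre of the underside. (The shaker carrying the clamps is a fixed white machine with a 300 x 300 mm platform, its top 90 mm above the bench; clamps stand 130 to 160 mm apart on it.)
- dish_stack: Bystander among the flasks: stack of four clear Petri dishes (one piece), 60 mm across, 58 mm tall, loose. Origin: centre of the underside.
Mind the look-alikes: they are no part of the job. What is shaped like the flask_small but brown or purple is not meant. What is shaped like the bottle_square but purple is not meant.

How it is judged:
At the end, for the whole second after the job is handed in: Each of the four stands in its own clamp, underside within 10 mm sideways of the clamp origin and less than 10 mm above it, tilted under 0.10 rad, at rest (under 0.02 m/s) and released; beaker and dish stack within 20 mm of their start and upright (under 0.2 rad) (horizontal distance between flask_small and clamp_small below 0.01 m and z of flask_small in the frame of clamp_small below 0.01 m and angle between each of flask_small, flask_medium, flask_large, bottle_square's own z axis and vertical below 0.1 rad and linear speed of each of flask_small, flask_medium, flask_large, bottle_square below 0.02 m/s and horizontal distance between flask_medium and clamp_medium below 0.01 m and z of flask_medium in the frame of clamp_medium below 0.01 m and horizontal distance between flask_large and clamp_large below 0.01 m and z of flask_large in the frame of clamp_large below 0.01 m and horizontal distance between bottle_square and clamp_square below 0.01 m and z of bottle_square in the frame of clamp_square below 0.01 m and distance of each of beaker, dish_stack from where it was at the start of the episode below 0.02 m and angle between each of beaker, dish_stack's own z axis and vertical below 0.2 rad); the robot touches nothing.
It fails at once if the beaker or the dish stack is pushed more than 20 mm or tipped (distance of any of beaker, dish_stack from where it was at the start of the episode above 0.02 m or angle between any of beaker, dish_stack's own z axis and vertical above 0.3 rad).
It fails at once if a flask or the bottle is knocked over (tilted more than 35 degrees) (angle between any of flask_small, flask_medium, flask_large, bottle_square's own z axis and vertical above 0.61 rad).
It fails at once if a flask or the bottle is dropped (falls free of the fingers faster than 0.6 m/s, some 20 mm) ((linear speed of flask_small above 0.6 m/s and contact force between the fingers and flask_small below 0.05 N) or (linear speed of flask_medium above 0.6 m/s and contact force between the fingers and flask_medium below 0.05 N) or (linear speed of flask_large above 0.6 m/s and contact force between the fingers and flask_large below 0.05 N) or (linear speed of bottle_square above 0.6 m/s and contact force between the fingers and bottle_square below 0.05 N)).
It also fails if it takes over 122 s, if anything falls off the work surface, if the arm or the gripper's body presses on something with over 40 N, if the wrist force passes 120 N, or if a joint passes its speed limit or range.

ROBOT

A 7-joint arm with a two-finger parallel gripper is mounted at the origin on the work surface. World frame = base frame: x ahead of the robot, y to its left, z up, the work surface at z = 0. Lengths are in m, angles in rad, forces in N, time in s.
With the tool pointing down it reaches from about 0.4 to 0.85 m from the base axis. Payload 4.5 kg.
Tool frame: the origin (TCP) lies midway between the tips of the shut fingers; the grasp point (between the pads) lies 19 mm behind it (r.grip_point_offset is the distance from the TCP to the grasp point, in m); z points along the fingers, y is the line along which they close (so a half turn about z gives the same grasp; the last joint's range is limited). The gripper opens to 88 mm and grips with 3 to 60 N. Pads are 18 mm wide; open, the fingers measure 123 mm over their backs; the gripper's body (75 mm by 187 mm) begins 45 mm behind the grasp point.
Start: joints at [-1.105, 0.689, -0.195, 1.565, 0.157, 0.902, -0.215], TCP at [0.262, 0.568, 0.218] pointing down, gripper open.
Joint ranges: [-3.01, 3.01], [-0.46, 2.08], [-1.47, 1.51], [0.13, 2.56], [-1, 4.14], [0.04, 2.09], [-2.66, 2.66]. Speed limits (rad/s): [2.57, 2.57, 3.14, 3.14, 3.14, 3.14, 3.14].

INTERFACE

Orientations are given as a unit quaternion [x, y, z, w].
In Python, from plant import r, optics gives the robot as it stands.
- The arm moves only by the shell command python3 -m pendant 'ROWS' [OPENING] [FORCE]. ROWS is JSON, a list of rows, each a list of 6 numbers: the shift along the tool's x, y, z as a fraction of full scale, then the turn, a rotation vector about the tool's x, y, z as a fraction of full scale. A call has 1 to 5 rows; each row shifts and turns the commanded pose from where the row before left it, along the tool's axes as they then stand; what a row does not reach is not made up. Full scale, the value 1, is 0.025 m for a shift and pi rad for a turn. A row lasts 1/12 s, in which the tool goes at most 41.7 mm and 7.16 degrees, less where a joint would pass 70% of its speed; a pose out of reach is approached as far as the arm can. A call with a number of a shift or a turn outside -1 to 1 is refused whole. A call with a gripper value outside its range is refused whole. OPENING is the opening, from -1 (shut) to 1 (fully open), set as the call begins (- or left out, the last holds). The fingers move at their own pace and stop on an object; FORCE is the grip in N (left out, the last holds). Time passes only in rows, so rows that do not move let the fingers close. It gives the time, the measured TCP pose, the force, the opening and the grip force at its end, in the units of the state.
- r.get_state(): the state, without advancing time (a new reading comes with each control period).
- optics.snapshot(name): name is "scene" or "side" or "wrist"; returns (picture, depth): 400x640x3 uint8, blue, green, red; 400x640 float32, m along the optical axis (not along the pixel's ray), 0 where there is no reading.
- optics.calibration(name): a dict with "vfov" (degrees; the focal length in pixels is half the picture's height over the tangent of half this angle, whatever the lens; pixels are square), "cx", "cy" (the principal point, pixels), "cam_to_world" (4x4, takes a point from camera to world coordinates); the wrist camera has in their place "tool_from_camera" (4x4, takes a point from camera to tool coordinates, whose origin is the TCP and whose axes are the flange's). Camera axes: x right, y up, looking along -z (the intrinsics and any distortion apply to the point x, -y, -z); pixel columns grow to the right and rows downward; lengths in m; the calibration is good to about 2 mm. A picture is of the moment at which its call begins: read the wrist's pose just before it. calibration takes no time and is no camera call.
- r.finish_job(): hands the job in; it is judged then, once.
The state is a dict: "clock": time; "q": joint angles; "qd": joint speeds; "joint_torque": joint torques, N m; "tool_pos": TCP position; "eef_rot": TCP orientation; "contact_force": force on the tool from outside, world axes, zero at the start; "moment": the same for the moment, N m; "opening": opening from 0.0 (shut) to 1.0 (fully open); "finger_force": force on a finger pad.
Only numpy, scipy, OpenCV 4.12 (cv2) and the standard library are available. Lean on these libraries where they do the work, as an engineer would, in place of code of your own. Each camera call takes 0.05 s, during which the arm holds its last target. There are 200 camera calls.

## Working session

There is one attempt and no reset: what is moved stays moved. The work goes in short steps, Python scripts to look and compute and a shell command to move; the robot and the scene stay as the last step left them, time stands still between calls to the robot, and variables do not carry over. Pictures are saved under pics/ and viewed, at most 14 in all, crops included, and the job is handed in when it is done.

```bash
ls; mkdir -p pics; python3 - <<'E'
from plant import r, optics
import cv2, numpy as np
s=r.get_state(); print(s['clock'],s['tool_pos'],s['eef_rot'],s['opening'])
for n in ("scene","side"):
    p,d=optics.snapshot(n); cv2.imwrite(f"pics/{n}0.png",p); np.savez(f"pics/{n}0.npz",p=p,d=d)
    c=optics.calibration(n); print(n,c)
print(optics.calibration("wrist"))
E
```

```text
pics
0.0 [0.26130495 0.56699118 0.21671046] [ 2.14158821e-01  9.76798403e-01 -9.27189157e-04 -1.38842040e-04] 1.0000783530524109
scene {'vfov': 44.79145504270224, 'cx': 313.9946660081973, 'cy': 198.37628021467887, 'cam_to_world': array([[-0.83147936, -0.473638  ,  0.29036032,  0.90244248],
       [ 0.55539361, -0.69604774,  0.45503348,  0.50422152],
       [-0.0134165 ,  0.53961522,  0.84180485,  1.28473646],
       [ 0.        ,  0.        ,  0.        ,  1.        ]])}
side {'vfov': 57.926521469605625, 'cx': 317.83770074011437, 'cy': 194.9513717629037, 'cam_to_world': array([[ 0.92851829,  0.27721067, -0.24699805,  0.2210829 ],
       [-0.37083938,  0.65977235, -0.65358902, -0.8400158 ],
       [-0.01821936,  0.69846596,  0.71541132,  0.84420253],
       [ 0.        ,  0.        ,  0.        ,  1.        ]])}
{'vfov': 63.82550243554243, 'cx': 317.40764794547033, 'cy': 201.43089937426504, 'tool_from_camera': array([[-7.94406754e-04,  9.64006424e-01,  2.65877761e-01,
         6.84865102e-02],
       [ 9.99999241e-01,  5.15279652e-04,  1.11958689e-03,
         3.22295953e-04],
       [ 9.42287556e-04,  2.65878449e-01, -9.64006101e-01,
        -1.67477182e-01],
       [ 0.00000000e+00,  0.00000000e+00,  0.00000000e+00,
         1.00000000e+00]])}
```

View pics/scene0.png

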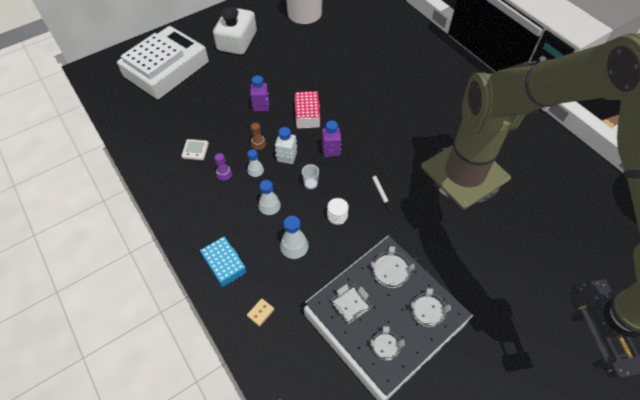

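View pics/side0.png

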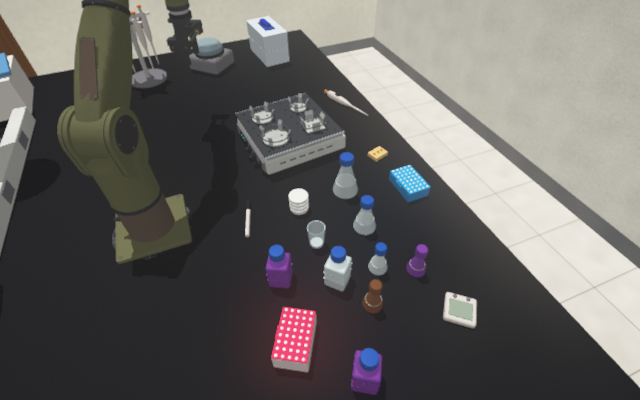

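```bash
cat > h.py <<'E'
import numpy as np, cv2
from plant import r, optics
from scipy.spatial.transform import Rotation as R
def cal(n):
    c=optics.calibration(n); f=200/np.tan(np.radians(c['vfov']/2)); return c,f
def pose():
    s=r.get_state(); T=np.eye(4); T[:3,:3]=R.from_quat(s['eef_rot']).as_matrix(); T[:3,3]=s['tool_pos']; return T
def M(n,T=None):
    c,f=cal(n); return c,f,(c['cam_to_world'] if n!='wrist' else T@c['tool_from_camera'])
def ray(n,u,v,T=None):
    c,f,m=M(n,T); d=np.array([(u-c['cx'])/f,-(v-c['cy'])/f,-1]); return m[:3,3],m[:3,:3]@d
def cloud(n,d,T=None):
    c,f,m=M(n,T); v,u=np.mgrid[:400,:640]
    P=np.stack([(u-c['cx'])/f*d,-(v-c['cy'])/f*d,-d],-1); return P@m[:3,:3].T+m[:3,3]
def tri(rays):
    A=0;b=0
    for o,d in rays:
        d=d/np.linalg.norm(d); Q=np.eye(3)-np.outer(d,d); A=A+Q; b=b+Q@o
    x=np.linalg.solve(A,b); return x,[np.linalg.norm((np.eye(3)-np.outer(d,d)/(d@d))@(x-o)) for o,d in rays]
E
python3 - <<'E'
from h import *
for n in ("scene","side"):
    z=np.load(f"pics/{n}0.npz"); p,d=z['p'],z['d']; C=cloud(n,d)
    hsv=cv2.cvtColor(p,cv2.COLOR_BGR2HSV)
    m=((hsv[...,0]>100)&(hsv[...,0]<125)&(hsv[...,1]>170)&(d>0)).astype('uint8')
    k,l,st,ce=cv2.connectedComponentsWithStats(m)
    for i in range(1,k):
        if st[i,4]<25: continue
        Q=C[l==i]; zt=np.percentile(Q[:,2],95); top=Q[Q[:,2]>zt-.006]
        print(n,ce[i].round(1),st[i,4],'top z',zt.round(4),'mid',((top.min(0)+top.max(0))/2).round(4)[:2],'ext',np.ptp(top,0).round(4)[:2])
z=np.load("pics/scene0.npz");a=z['p'][230:400,295:480]; b=np.load("pics/side0.npz")['p'][85:185,225:355]
cv2.imwrite("pics/c1.png",cv2.resize(a,None,fx=3.5,fy=3.5,interpolation=2)); cv2.imwrite("pics/c2.png",cv2.resize(b,None,fx=5,fy=5,interpolation=2))
E
```

```text
scene [257.1  80.8] 102 top z 0.1326 mid [ 0.4013 -0.6261] ext [0.0335 0.0377]
scene [331.3 126. ] 116 top z 0.1335 mid [ 0.3087 -0.3178] ext [0.0366 0.0371]
scene [284.2 132.4] 111 top z 0.1326 mid [ 0.4446 -0.3784] ext [0.0344 0.0352]
scene [252.  154.3] 78 top z 0.1016 mid [ 0.5612 -0.3853] ext [0.0277 0.0283]
scene [265.9 186.1] 137 top z 0.1232 mid [ 0.592  -0.2432] ext [0.0351 0.037 ]
scene [291.5 223.5] 210 top z 0.1494 mid [ 0.6036 -0.0822] ext [0.0406 0.0408]
scene [232.5 277.3] 137 top z 0.0337 mid [ 0.8019 -0.0927] ext [0.0765 0.0122]
side [346.2 156.3] 73 top z 0.15 mid [ 0.599  -0.0862] ext [0.036 0.033]
side [366.7 199.4] 80 top z 0.1238 mid [ 0.5892 -0.2476] ext [0.0324 0.0296]
side [380.6 246.7] 73 top z 0.1017 mid [ 0.5565 -0.3898] ext [0.0254 0.0242]
side [275.7 250.3] 124 top z 0.133 mid [ 0.3046 -0.3213] ext [0.0323 0.0306]
side [338.1 251.6] 119 top z 0.1329 mid [ 0.4419 -0.3813] ext [0.032  0.0321]
side [369.5 357.4] 250 top z 0.1334 mid [ 0.3975 -0.6289] ext [0.0331 0.0335]
```

View pics/c1.png

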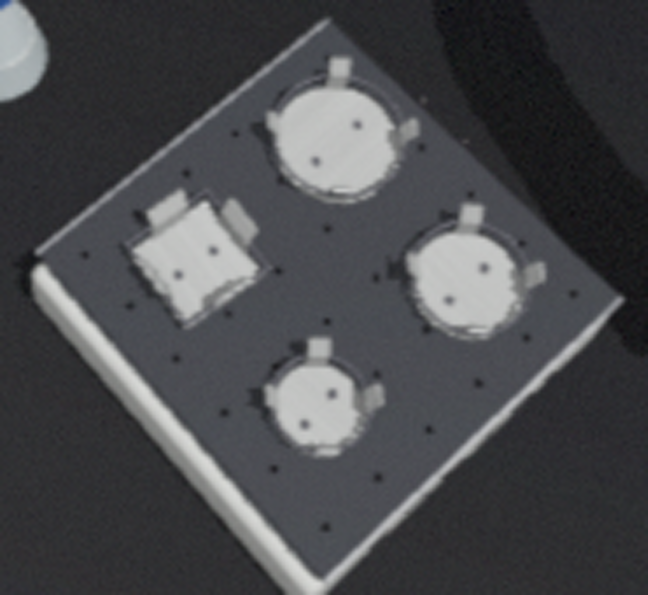

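View pics/c2.png

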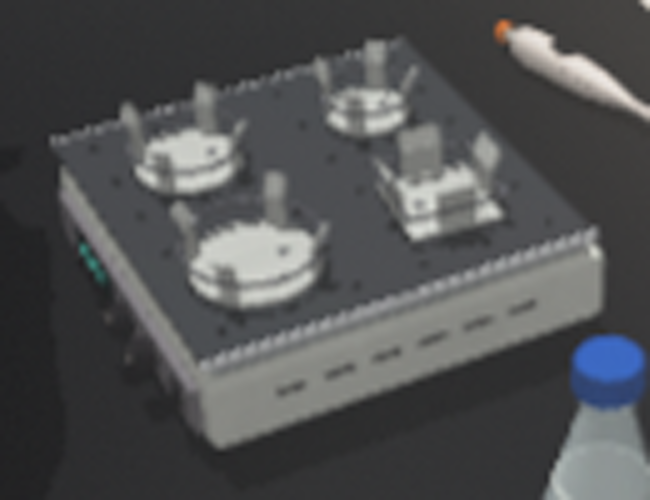

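```bash
python3 - <<'E'
from h import *
A=lambda x,y:(295+x/3.5,230+y/3.5); B=lambda x,y:(225+x/5,85+y/5)
pts={'large':((336,136),(255,252)),'medium':((464,279),(189,155)),'small':((315,403),(367,106)),'square':((196,262),(445,195))}
for k,(a,b) in pts.items():
    x,e=tri([ray('scene',*A(*a)),ray('side',*B(*b))]); print(k,x.round(4),np.round(e,4))
for n in('scene','side'):
    d=np.load(f"pics/{n}0.npz")['d']; C=cloud(n,d)
    for k,(a,b) in pts.items():
        u,v=np.round(A(*a) if n=='scene' else B(*b)).astype(int); print(n,k,C[v,u].round(4))
    corners=[(327,20),(622,299),(322,580),(38,255)] if n=='scene' else []
    for c in corners:
        o,dd=ray(n,*A(*c)); print('corner',(o+dd*(.09-o[2])/dd[2]).round(4))
for nm,u,v in(('beaker',310,177),('dish',337,211),('brown',257,137),('purple',223,167)):
    print(nm,cloud('scene',np.load('pics/scene0.npz')['d'])[v,u].round(3))
E
```

```text
large [0.45   0.1624 0.1004] [0.0016 0.0016]
medium [0.442  0.3011 0.0967] [0.0011 0.0011]
small [0.5858 0.3113 0.0964] [0.0006 0.0006]
square [0.5962 0.1813 0.0954] [0.0031 0.0031]
scene large [0.447  0.1618 0.0958]
scene medium [0.4396 0.3021 0.0942]
scene small [0.5849 0.3112 0.096 ]
scene square [0.5937 0.183  0.0959]
corner [0.3877 0.0774 0.09  ]
corner [0.3542 0.3751 0.09  ]
corner [0.652  0.4048 0.09  ]
corner [0.6848 0.1119 0.09  ]
side large [0.4532 0.1686 0.0966]
side medium [0.4437 0.3005 0.0963]
side small [0.5854 0.3129 0.0964]
side square [0.5858 0.1445 0.1211]
beaker [ 0.449 -0.226  0.067]
dish [ 0.448 -0.083  0.059]
brown [ 0.498 -0.469  0.05 ]
purple [ 0.651 -0.417  0.058]
```

```bash
cat > go.py <<'E'
import sys
from h import *
def show(x,y,z,yaw=0):
    T=pose(); d=T[:3,:3].T@(np.array([x,y,z])-T[:3,3])/.025
    a=np.degrees(np.arctan2(T[1,1],T[0,1]))-90
    print('units xyz',d.round(2),'yaw now',a.round(2),'tilt',T[:2,2].round(4),'at',T[:3,3].round(4))
if __name__=='__main__': show(*map(float,sys.argv[1:4]))
E
python3 -m pendant '[[0,0,0,0,0,-0.0343],[0,0,-0.3,0,0,-0.0343],[0,0,-0.6,0,0,-0.0343],[0,0,-0.6,0,0,-0.0343]]'
python3 -m pendant '[[-0.4,-0.5,-0.29,0,0,0],[-0.74,-0.93,-0.29,0,0,0],[-0.74,-0.93,-0.29,0,0,0],[-0.74,-0.93,-0.29,0,0,0],[-0.74,-0.93,-0.29,0,0,0]]'
python3 -m pendant '[[-0.74,-0.93,-0.29,0,0,0],[-0.74,-0.93,-0.29,0,0,0],[-0.74,-0.93,-0.29,0,0,0],[-0.74,-0.93,-0.29,0,0,0],[-0.74,-0.93,-0.29,0,0,0]]'
python3 -m pendant '[[-0.74,-0.93,0,0,0,0],[-0.74,-0.93,0,0,0,0],[-0.74,-0.93,0,0,0,0],[-0.74,-0.93,0,0,0,0],[0,0,0,0,0,0]]'
python3 go.py 0.52 0.242 0.32
```

```text
clock: 0.43
tool_pos: [0.2613, 0.5668, 0.2545]
eef_rot: [-0.002, 1.0, -0.001, -0.0]
contact_force: [-0.9, 0.8, 0.3]
opening: 0.998
finger_force: 0.0
clock: 0.85
tool_pos: [0.346, 0.4606, 0.2912]
eef_rot: [0.0, 1.0, -0.0, -0.0]
contact_force: [1.1, 0.5, 0.9]
opening: 1.0
finger_force: 0.0
clock: 1.27
tool_pos: [0.4384, 0.3442, 0.3275]
eef_rot: [0.0, 1.0, -0.0, -0.0]
contact_force: [0.7, 0.2, -0.4]
opening: 1.003
finger_force: 0.0
clock: 1.68
tool_pos: [0.5162, 0.2452, 0.3267]
eef_rot: [0.006, 1.0, -0.003, 0.001]
contact_force: [0.8, -0.4, 0.4]
opening: 1.001
finger_force: 0.0
units xyz [-0.15 -0.13  0.27] yaw now -0.65 tilt [ 0.0018 -0.0054] at [0.5162 0.2452 0.3267]
```

```bash
python3 -m pendant '[[0,0,0,0,0,0],[0,0,0,0,0,0]]' | head -3; cat > wr.py <<'E'
import sys
from h import *
T=pose(); p,d=optics.snapshot('wrist'); np.savez(f'pics/{sys.argv[1]}.npz',p=p,d=d,T=T); cv2.imwrite(f'pics/{sys.argv[1]}.png',p); print(T[:3,3].round(4),abs(r.get_state()['qd']).max())
E
python3 wr.py w1
python3 -m pendant '[[0,-0.8,0,0,0,0],[0,-0.8,0,0,0,0],[0,-0.8,0,0,0,0],[0,0,0,0,0,0],[0,0,0,0,0,0]]' | head -3
python3 wr.py w2
python3 - <<'E'
import cv2
cv2.imwrite('pics/w1b.png',cv2.resize(cv2.imread('pics/w1.png'),(800,500),interpolation=2))
E
```

```text
clock: 1.85
tool_pos: [0.511, 0.2534, 0.3272]
eef_rot: [0.0, 1.0, 0.0, -0.001]
[0.511  0.2534 0.3272] 0.014555653402627143
clock: 2.32
tool_pos: [0.5112, 0.1934, 0.3277]
eef_rot: [0.0, 1.0, 0.0, -0.0]
[0.5112 0.1934 0.3277] 0.013715984937847593
```

View pics/w1b.png

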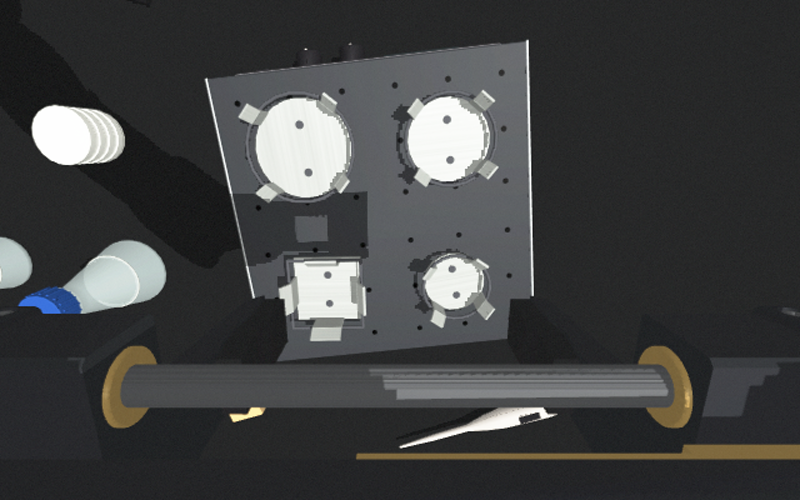

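View pics/w2.png

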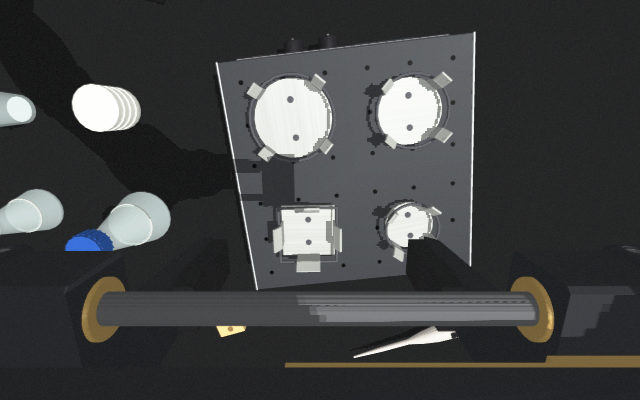

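```bash
python3 - <<'E'
from h import *
W1=np.load('pics/w1.npz')['T'];W2=np.load('pics/w2.npz')['T']
C=[cloud('wrist',np.load(f'pics/{n}.npz')['d'],T) for n,T in(('w1',W1),('w2',W2))]
P={'large':((303.5,148.3),(293,118)),'medium':((448.5,140),(409,110)),'small':((454,282),(409,226)),'square':((328,289),(308.5,231))}
for k,(a,b) in P.items():
    a=np.array(a)/1.25-.1
    x,e=tri([ray('wrist',*a,W1),ray('wrist',*b,W2)])
    o1=[]
    for T,q in((W1,a),(W2,b)):
        o,d=ray('wrist',*q,T); o1.append((o+d*(.094-o[2])/d[2])[:2].round(4))
    print(k,x.round(4),np.round(e,4),o1,C[0][int(a[1])-3,int(a[0])+5][2].round(4))
for q in ((207,79),(527,41),(533,297),(287,361)):
    o,d=ray('wrist',*(np.array(q)/1.25-.1),W1); print((o+d*(.09-o[2])/d[2]).round(4))
for q in ((327,275),(329,303)):
    o,d=ray('wrist',*(np.array(q)/1.25-.1),W1); print('sq bolt',(o+d*(.094-o[2])/d[2]).round(4))
E
python3 go.py 0.48 -0.28 0.33
```

```text
large [0.4487 0.1644 0.0988] [0.0001 0.0001] [array([0.4488, 0.1633]), array([0.4486, 0.1641])] 0.0945
medium [0.4404 0.3029 0.0967] [0.0008 0.0008] [array([0.4412, 0.3033]), array([0.4395, 0.3036])] 0.0942
small [0.5848 0.3132 0.0985] [0.0006 0.0006] [array([0.5858, 0.3139]), array([0.5872, 0.3146])] 0.0937
square [0.5907 0.1818 0.1022] [0.0002 0.0002] [array([0.5935, 0.1804]), array([0.5941, 0.1816])] 0.0949
[0.3861 0.0761 0.09  ]
[0.3541 0.3726 0.09  ]
[0.6044 0.4003 0.09  ]
[0.6815 0.1293 0.09  ]
sq bolt [0.5779 0.18   0.094 ]
sq bolt [0.6095 0.1807 0.094 ]
units xyz [  1.27 -18.98  -0.12] yaw now 0.08 tilt [-0.      0.0014] at [0.5111 0.1945 0.3277]
```

```bash
python3 -m pendant '[[-0.2,-0.6,0,0,0,0],[-0.2,-1,0,0,0,0],[-0.2,-1,0,0,0,0],[-0.2,-1,0,0,0,0],[0,-1,0,0,0,0]]'|head -2
python3 -m pendant '[[0,-1,0,0,0,0],[0,-1,0,0,0,0],[0,-1,0,0,0,0],[0,-1,0,0,0,0],[0,-1,0,0,0,0]]'|head -2
python3 -m pendant '[[0,-1,0,0,0,0],[0,-1,0,0,0,0],[0,-1,0,0,0,0],[0,-1,0,0,0,0],[0,-1,0,0,0,0]]'|head -2
python3 -m pendant '[[0,-0.5,0,0,0,0],[0,0,0,0,0,0],[0,0,0,0,0,0],[0,0,0,0,0,0]]' 
python3 wr.py w3
python3 -m pendant '[[0,-1,0,0,0,0],[0,-1,0,0,0,0],[0,-1,0,0,0,0],[0,-1,0,0,0,0],[0,0,0,0,0,0]]'|head -2
python3 -m pendant '[[0,0,0,0,0,0],[0,0,0,0,0,0]]'|head -2
python3 wr.py w4
python3 - <<'E'
import cv2
a=cv2.imread('pics/w3.png')[0:250]; cv2.imwrite('pics/w3b.png',cv2.resize(a,None,fx=1.25,fy=1.25,interpolation=2))
b=cv2.imread('pics/w4.png')[0:250];c=cv2.resize(cv2.imread('pics/w2.png')[190:270,265:345],None,fx=4,fy=4,interpolation=2)
import numpy as np
o=np.zeros((570,640,3),'uint8');o[:250]=b;o[250:570,:320]=c;cv2.imwrite('pics/w4b.png',o)
E
```

```text
clock: 2.78
tool_pos: [0.5324, 0.0793, 0.3275]
clock: 3.2
tool_pos: [0.5321, -0.0458, 0.3276]
clock: 3.62
tool_pos: [0.5326, -0.171, 0.3276]
clock: 3.95
tool_pos: [0.5321, -0.1818, 0.3275]
eef_rot: [-0.001, 1.0, 0.001, 0.0]
contact_force: [0.5, 0.1, 0.4]
opening: 1.002
finger_force: 0.0
[ 0.5321 -0.1818  0.3275] 0.007441134456955829
clock: 4.42
tool_pos: [0.5306, -0.2895, 0.3272]
clock: 4.58
tool_pos: [0.5321, -0.2824, 0.3275]
[ 0.5321 -0.2824  0.3275] 0.005119520295000247
```

View pics/w3b.png

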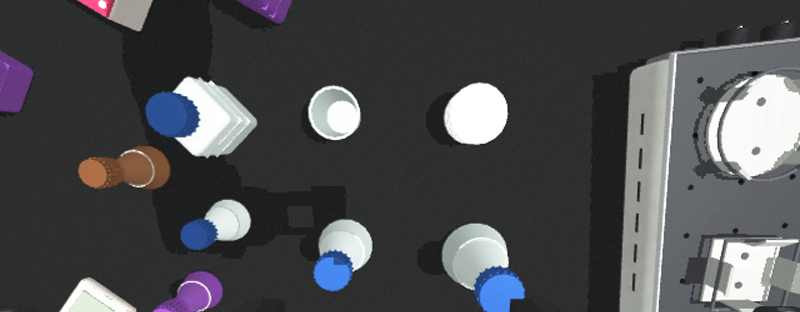

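View pics/w4b.png

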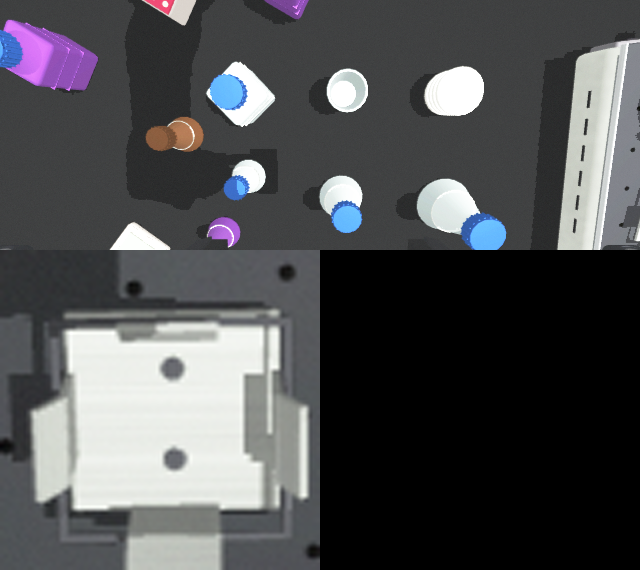

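```bash
cat > caps.py <<'E'
from h import *
import sys
G={'small':(.559,-.387),'medium':(.591,-.245),'large':(.602,-.084),'bottle':(.443,-.38)}
res={k:[] for k in G}
for n in sys.argv[1:]:
    z=np.load(f'pics/{n}.npz'); p,d,T=z['p'],z['d'],z['T']; C=cloud('wrist',d,T)
    hsv=cv2.cvtColor(p,cv2.COLOR_BGR2HSV); m=(hsv[...,0]>100)&(hsv[...,0]<125)&(hsv[...,1]>120)&(d>0)
    for k,g in G.items():
        s=m&(np.hypot(C[...,0]-g[0],C[...,1]-g[1])<.035)
        if s.sum()<30: continue
        zt=np.percentile(C[s][:,2],90); s&=C[...,2]>zt-.003
        (cx,cy),rad=cv2.minEnclosingCircle(C[s][:,:2].astype('float32')*1000)
        v,u=np.nonzero(s); (pu,pv),_=cv2.minEnclosingCircle(np.stack([u,v],1).astype('float32'))
        res[k].append(ray('wrist',pu,pv,T)); print(n,k,'top',zt.round(4),'c',round(cx,1),round(cy,1),'r',round(rad,1))
        if k=='bottle':
            b=(np.hypot(C[...,0]-cx/1e3,C[...,1]-cy/1e3)<.05)&(C[...,2]>.02)&(C[...,2]<.1)
            print('  bottle rect',cv2.minAreaRect(C[b][:,:2].astype('float32')*1000))
for k,q in res.items():
    if len(q)>1: x,e=tri(q); print(k,x.round(4),np.round(e,4))
E
python3 caps.py w3 w4
```

```text
w3 small top 0.0992 c 557.3 -387.2 r 13.9
w3 medium top 0.1211 c 589.2 -245.4 r 17.9
w3 large top 0.1469 c 601.1 -83.9 r 21.3
w3 bottle top 0.1313 c 441.7 -380.1 r 18.2
  bottle rect ((441.9033508300781, -380.02227783203125), (56.27791213989258, 56.870601654052734), 43.478614807128906)
w4 small top 0.0991 c 557.0 -387.4 r 13.8
w4 medium top 0.121 c 589.2 -245.7 r 18.1
w4 large top 0.1468 c 602.0 -84.7 r 21.9
w4 bottle top 0.1313 c 441.9 -380.2 r 17.9
  bottle rect ((441.719970703125, -380.3623962402344), (56.168880462646484, 56.46086502075195), 43.0050163269043)
small [ 0.557  -0.3876  0.096 ] [0.0003 0.0003]
medium [ 0.5893 -0.2457  0.1194] [0.0002 0.0002]
large [ 0.6019 -0.0834  0.1433] [0.0001 0.0001]
bottle [ 0.4418 -0.3799  0.13  ] [0.0001 0.0001]
```

```bash
python3 -m pendant '[[-0.2,-0.84,0.2,0,0,0],[-0.2,-0.84,0.4,0,0,0],[-0.2,-0.84,0.6,0,0,0],[-0.2,-0.84,0.6,0,0,0],[-0.2,-0.84,0.6,0,0,0]]'|head -2
python3 -m pendant '[[0,0,0.8,0,0,0],[0,0,0.8,0,0,0],[0,0,0.8,0,0,0],[0,0,0.8,0,0,0],[0,0,0.8,0,0,0]]'|head -2
python3 -m pendant '[[0,0,0.4,0,0,0],[0,0,0,0,0,0],[0,0,0,0,0,0],[0,0,0,0,0,0]]'|head -2
python3 go.py 0.557 -0.3875 0.07
```

```text
clock: 5.05
tool_pos: [0.5576, -0.3884, 0.2673]
clock: 5.47
tool_pos: [0.5575, -0.3874, 0.1669]
clock: 5.8
tool_pos: [0.5575, -0.3896, 0.159]
units xyz [0.03 0.09 3.56] yaw now -0.0 tilt [ 0.0023 -0.0008] at [ 0.5575 -0.3896  0.159 ]
```

```bash
python3 -m pendant '[[0,0.09,0.7,0,0,0],[0,0,0.8,0,0,0],[0,0,0.8,0,0,0],[0,0,0.8,0,0,0],[0,0,0.46,0,0,0]]'|head -2
python3 -m pendant '[[0,0,0,0,0,0],[0,0,0,0,0,0],[0,0,0,0,0,0]]'|head -2
python3 -m pendant '[[0,0,0,0,0,0],[0,0,0,0,0,0],[0,0,0,0,0,0],[0,0,0,0,0,0],[0,0,0,0,0,0]]' -1 15
python3 -m pendant '[[0,0,0,0,0,0],[0,0,0,0,0,0],[0,0,0,0,0,0],[0,0,0,0,0,0],[0,0,0,0,0,0]]'
```

```text
clock: 6.22
tool_pos: [0.5564, -0.3874, 0.068]
clock: 6.47
tool_pos: [0.5576, -0.3882, 0.0702]
clock: 6.88
tool_pos: [0.5565, -0.3876, 0.0688]
eef_rot: [0.0, 1.0, -0.0, 0.0]
contact_force: [-0.1, -0.7, -0.4]
opening: 0.644
finger_force: 0.0
clock: 7.3
tool_pos: [0.5563, -0.3875, 0.0684]
eef_rot: [0.0, 1.0, 0.0, -0.0]
contact_force: [-0.9, -0.7, 0.5]
opening: 0.309
finger_force: 15.0
```

```bash
python3 -m pendant '[[0,0,-0.4,0,0,0],[0,0,-0.8,0,0,0],[0,0,-0.8,0,0,0],[0,0,-0.8,0,0,0],[0,0,-0.8,0,0,0]]'|head -2
python3 -m pendant '[[0,0,-0.8,0,0,0],[0,0,-0.8,0,0,0],[0,0,-0.8,0,0,0],[0,0,-0.8,0,0,0],[0,0,-0.8,0,0,0]]'
python3 -m pendant '[[-0.1,0.3,0,0,0,0],[-0.1,0.6,0,0,0,0],[-0.1,0.9,0,0,0,0],[-0.1,0.9,0,0,0,0],[-0.1,0.9,0,0,0,0]]'|head -2
python3 -m pendant '[[-0.1,0.9,0,0,0,0],[-0.1,0.9,0,0,0,0],[-0.1,0.9,0,0,0,0],[-0.1,0.9,0,0,0,0],[-0.1,0.9,0,0,0,0]]'|head -2
python3 -m pendant '[[-0.1,0.9,0,0,0,0],[0,0.9,0,0,0,0],[0,0.9,0,0,0,0],[0,0.9,0,0,0,0],[0,0.9,0,0,0,0]]'|head -2
python3 -m pendant '[[0,0.9,0,0,0,0],[0,0.9,0,0,0,0],[0,0.9,0,0,0,0],[0,0.9,0,0,0,0],[0,0.9,0,0,0,0]]'|head -2
python3 -m pendant '[[0,0.9,0,0,0,0],[0,0.9,0,0,0,0],[0,0.9,0,0,0,0],[0,0.9,0,0,0,0],[0,0.9,0,0,0,0]]'|head -2
python3 -m pendant '[[0,0.9,0,0,0,0],[0,0.9,0,0,0,0],[0,0.9,0,0,0,0],[0,0.9,0,0,0,0],[0,0.9,0,0,0,0]]'|head -2
python3 -m pendant '[[0,0.7,0,0,0,0],[0,0.4,0,0,0,0],[0,0.2,0,0,0,0],[0,0,0,0,0,0],[0,0,0,0,0,0]]'
python3 go.py 0.5865 0.3142 0.163
```

```text
clock: 7.72
tool_pos: [0.5563, -0.3875, 0.16]
clock: 8.13
tool_pos: [0.5561, -0.3874, 0.2602]
eef_rot: [0.0, 1.0, 0.0, 0.0]
contact_force: [-0.1, 0.5, -0.6]
opening: 0.31
finger_force: 15.0
clock: 8.55
tool_pos: [0.5681, -0.2943, 0.2569]
clock: 8.97
tool_pos: [0.5803, -0.1818, 0.257]
clock: 9.38
tool_pos: [0.5823, -0.0696, 0.2571]
clock: 9.8
tool_pos: [0.5821, 0.0425, 0.2571]
clock: 10.22
tool_pos: [0.5819, 0.1547, 0.2571]
clock: 10.63
tool_pos: [0.5818, 0.267, 0.2569]
clock: 11.05
tool_pos: [0.5841, 0.2963, 0.258]
eef_rot: [0.001, 1.0, -0.001, -0.0]
contact_force: [0.1, -1.0, -1.0]
opening: 0.308
finger_force: 15.0
units xyz [-0.1   0.72  3.8 ] yaw now -0.08 tilt [-0.0008 -0.0016] at [0.5841 0.2963 0.258 ]
```

```bash
python3 -m pendant '[[-0.1,0.4,0,0,0,0],[0,0.3,0.3,0,0,0],[0,0,0.5,0,0,0],[0,0,0.4,0,0,0],[0,0,0.2,0,0,0]]'|head -2
python3 -m pendant '[[0,0,0,0,0,0],[0,0,0,0,0,0],[0,0,0,0,0,0],[0,0,0,0,0,0],[0,0,0,0,0,0]]'
python3 go.py 0.5865 0.3142 0.163; python3 wr.py w5
```

```text
clock: 11.47
tool_pos: [0.5861, 0.3143, 0.2214]
clock: 11.88
tool_pos: [0.5872, 0.315, 0.2242]
eef_rot: [0.001, 1.0, 0.0, 0.001]
contact_force: [0.5, 0.4, -1.1]
opening: 0.309
finger_force: 15.0
units xyz [ 0.03 -0.03  2.45] yaw now -0.06 tilt [0.0011 0.0007] at [0.5872 0.315  0.2242]
[0.5872 0.315  0.2242] 0.0028427935269599563
```

View pics/w5.png

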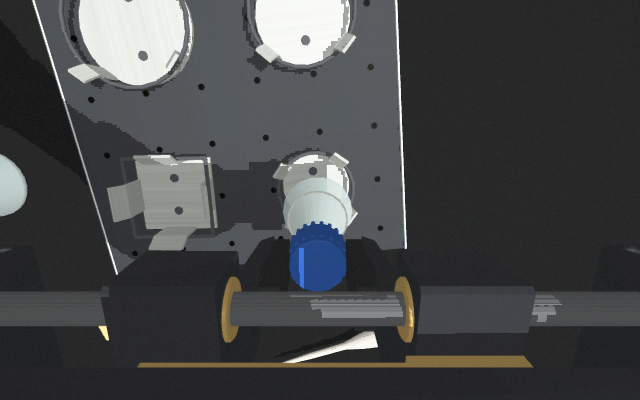

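```bash
python3 -m pendant '[[0.02,-0.02,0.4,0,0,0],[0,0,0.5,0,0,0],[0,0,0.5,0,0,0],[0,0,0.4,0,0,0],[0,0,0.3,0,0,0]]'|head -4
python3 -m pendant '[[0,0,0.1,0,0,0],[0,0,0.05,0,0,0],[0,0,0,0,0,0],[0,0,0,0,0,0]]'
python3 -m pendant '[[0,0,0.05,0,0,0],[0,0,0.05,0,0,0],[0,0,0,0,0,0],[0,0,0,0,0,0]]'
```

```text
clock: 12.35
tool_pos: [0.5858, 0.314, 0.1694]
eef_rot: [0.0, 1.0, -0.0, -0.001]
contact_force: [0.8, -0.9, -0.8]
clock: 12.68
tool_pos: [0.5868, 0.3147, 0.1678]
eef_rot: [0.0, 1.0, 0.0, 0.001]
contact_force: [-0.3, 0.0, -0.4]
opening: 0.31
finger_force: 15.0
clock: 13.02
tool_pos: [0.5864, 0.3144, 0.1649]
eef_rot: [0.0, 1.0, 0.0, 0.0]
contact_force: [-0.3, 0.0, -0.8]
opening: 0.312
finger_force: 15.0
```

```bash
python3 -m pendant '[[0,0,0.05,0,0,0],[0,0,0.03,0,0,0],[0,0,0,0,0,0],[0,0,0,0,0,0]]'
python3 -m pendant '[[0,0,0.04,0,0,0],[0,0,0,0,0,0],[0,0,0,0,0,0],[0,0,0,0,0,0]]'
```

```text
clock: 13.35
tool_pos: [0.5863, 0.3144, 0.1627]
eef_rot: [0.0, 1.0, -0.0, -0.0]
contact_force: [0.7, -0.1, -0.1]
opening: 0.308
finger_force: 15.0
clock: 13.68
tool_pos: [0.5867, 0.3145, 0.1624]
eef_rot: [0.0, 1.0, 0.0, 0.0]
contact_force: [-0.6, -0.6, 4.2]
opening: 0.309
finger_force: 15.0
```

```bash
python3 -m pendant '[[0,0,0,0,0,0],[0,0,0,0,0,0],[0,0,0,0,0,0],[0,0,0,0,0,0],[0,0,0,0,0,0]]' 1
python3 -m pendant '[[0,0,-0.4,0,0,0],[0,0,-0.7,0,0,0],[0,0,-0.7,0,0,0],[0,0,-0.7,0,0,0],[0,-0.4,-0.4,0,0,0]]'|head -2
python3 -m pendant '[[0,-0.7,0,0,0,0],[0,-0.9,0,0,0,0],[0,-0.9,0,0,0,0],[0,-0.9,0,0,0,0],[0,-0.9,0,0,0,0]]'|head -2
python3 -m pendant '[[0,-0.9,0,0,0,0],[0,-0.9,0,0,0,0],[0,-0.9,0,0,0,0],[0,-0.9,0,0,0,0],[0,-0.9,0,0,0,0]]'|head -2
python3 -m pendant '[[0,-0.9,0,0,0,0],[0,-0.9,0,0,0,0],[0,-0.9,0,0,0,0],[0,-0.9,0,0,0,0],[0,-0.9,0,0,0,0]]'|head -2
python3 -m pendant '[[0,-0.9,0,0,0,0],[0,-0.9,0,0,0,0],[0,-0.9,0,0,0,0],[0,-0.9,0,0,0,0],[0,-0.9,0,0,0,0]]'|head -2
python3 -m pendant '[[-0.1,-0.9,0,0,0,0],[0,-0.9,0,0,0,0],[0,-0.9,0,0,0,0],[0,-0.5,0,0,0,0],[0,0,0,0,0,0]]'|head -2
python3 -m pendant '[[0,0,0,0,0,0],[0,0,0,0,0,0]]'|head -2
python3 go.py 0.5893 -0.2456 0.092
```

```text
clock: 14.1
tool_pos: [0.5862, 0.3144, 0.1614]
eef_rot: [0.0, 1.0, -0.0, -0.0]
contact_force: [0.2, -1.1, 0.4]
opening: 0.657
finger_force: 0.0
clock: 14.52
tool_pos: [0.5865, 0.3075, 0.2371]
clock: 14.93
tool_pos: [0.5861, 0.1948, 0.2346]
clock: 15.35
tool_pos: [0.5858, 0.0823, 0.2346]
clock: 15.77
tool_pos: [0.5856, -0.0301, 0.2346]
clock: 16.18
tool_pos: [0.5853, -0.1426, 0.2346]
clock: 16.6
tool_pos: [0.5872, -0.2254, 0.2342]
clock: 16.77
tool_pos: [0.5886, -0.2185, 0.2344]
units xyz [-0.03 -1.1   5.69] yaw now 0.07 tilt [0.0002 0.0018] at [ 0.5886 -0.2185  0.2344]
```

```bash
python3 -m pendant '[[0,-0.5,0.2,0,0,0],[-0.03,-0.5,0.4,0,0,0],[0,-0.1,0.6,0,0,0],[0,0,0.6,0,0,0],[0,0,0.2,0,0,0]]'|head -2
python3 -m pendant '[[0,0,0,0,0,0],[0,0,0,0,0,0],[0,0,0,0,0,0]]'|head -2
python3 go.py 0.5893 -0.2456 0.092
```

```text
clock: 17.18
tool_pos: [0.5873, -0.249, 0.1811]
clock: 17.43
tool_pos: [0.5898, -0.2482, 0.1849]
units xyz [0.02 0.1  3.71] yaw now -0.03 tilt [ 0.0013 -0.0002] at [ 0.5898 -0.2482  0.1849]
```

```bash
python3 -m pendant '[[0,0.1,0.6,0,0,0],[0,0,0.9,0,0,0],[0,0,0.9,0,0,0],[0,0,0.8,0,0,0],[0,0,0.5,0,0,0]]'|head -2
python3 -m pendant '[[0,0,0,0,0,0],[0,0,0,0,0,0],[0,0,0,0,0,0]]'|head -2
python3 -m pendant '[[0,0,0,0,0,0],[0,0,0,0,0,0],[0,0,0,0,0,0],[0,0,0,0,0,0],[0,0,0,0,0,0]]' -1 20|head -2
python3 -m pendant '[[0,0,0,0,0,0],[0,0,0,0,0,0],[0,0,0,0,0,0],[0,0,0,0,0,0]]'
```

```text
clock: 17.85
tool_pos: [0.5889, -0.2454, 0.0906]
clock: 18.1
tool_pos: [0.5904, -0.2458, 0.0932]
clock: 18.52
tool_pos: [0.5893, -0.2457, 0.0921]
clock: 18.85
tool_pos: [0.5892, -0.2456, 0.0917]
eef_rot: [0.0, 1.0, 0.0, -0.0]
contact_force: [0.0, -0.6, 0.2]
opening: 0.401
finger_force: 20.0
```

```bash
python3 -m pendant '[[0,0,-0.4,0,0,0],[0,0,-0.8,0,0,0],[0,0,-0.8,0,0,0],[0,0,-0.8,0,0,0],[0,0,-0.8,0,0,0]]'|head -2
python3 -m pendant '[[0,0,-0.8,0,0,0],[0,0,-0.8,0,0,0],[0,0,-0.8,0,0,0],[0,0,-0.8,0,0,0],[0,0,-0.8,0,0,0]]'
python3 -m pendant '[[0.1,0.3,0,0,0,0],[0.2,0.6,0,0,0,0],[0.25,0.9,0,0,0,0],[0.25,0.9,0,0,0,0],[0.25,0.9,0,0,0,0]]'|head -2
python3 -m pendant '[[0.25,0.9,0,0,0,0],[0.25,0.9,0,0,0,0],[0.25,0.9,0,0,0,0],[0.25,0.9,0,0,0,0],[0.25,0.9,0,0,0,0]]'|head -2
python3 -m pendant '[[0.25,0.9,0,0,0,0],[0.25,0.9,0,0,0,0],[0.25,0.9,0,0,0,0],[0.25,0.9,0,0,0,0],[0.25,0.9,0,0,0,0]]'|head -2
python3 -m pendant '[[0.25,0.9,0,0,0,0],[0.25,0.9,0,0,0,0],[0.25,0.9,0,0,0,0],[0.25,0.9,0,0,0,0],[0.25,0.9,0,0,0,0]]'|head -2
python3 -m pendant '[[0.25,0.9,0,0,0,0],[0.2,0.9,0,0,0,0],[0.1,0.9,0,0,0,0],[0,0.4,0,0,0,0],[0,0,0,0,0,0]]'|head -2
python3 -m pendant '[[0,0,0,0,0,0],[0,0,0,0,0,0],[0,0,0,0,0,0]]'
python3 go.py 0.4404 0.3034 0.1857
```

```text
clock: 19.27
tool_pos: [0.589, -0.2455, 0.1833]
clock: 19.68
tool_pos: [0.5889, -0.2454, 0.2834]
eef_rot: [0.0, 1.0, 0.0, 0.0]
contact_force: [-0.4, -0.8, -0.9]
opening: 0.398
finger_force: 20.0
clock: 20.1
tool_pos: [0.5618, -0.1541, 0.2812]
clock: 20.52
tool_pos: [0.5305, -0.0416, 0.2814]
clock: 20.93
tool_pos: [0.4993, 0.0707, 0.2814]
clock: 21.35
tool_pos: [0.468, 0.1831, 0.2814]
clock: 21.77
tool_pos: [0.4546, 0.2623, 0.2816]
clock: 22.02
tool_pos: [0.4562, 0.2575, 0.2816]
eef_rot: [0.002, 1.0, -0.001, -0.0]
contact_force: [-0.2, -0.0, -0.6]
opening: 0.395
finger_force: 20.0
units xyz [0.64 1.84 3.83] yaw now -0.2 tilt [-0.0002 -0.0014] at [0.4562 0.2575 0.2816]
```

```bash
python3 -m pendant '[[0.2,0.5,0,0,0,0],[0.2,0.6,0,0,0,0],[0.15,0.5,0.3,0,0,0],[0.08,0.22,0.5,0,0,0],[0,0,0.5,0,0,0]]'|head -2
python3 -m pendant '[[0,0,0,0,0,0],[0,0,0,0,0,0],[0,0,0,0,0,0],[0,0,0,0,0,0]]'
python3 go.py 0.4404 0.3034 0.1857
```

```text
clock: 22.43
tool_pos: [0.4401, 0.306, 0.2493]
clock: 22.77
tool_pos: [0.4409, 0.3047, 0.2501]
eef_rot: [0.001, 1.0, 0.0, 0.001]
contact_force: [0.6, -0.3, -0.6]
opening: 0.394
finger_force: 20.0
units xyz [ 0.02 -0.05  2.57] yaw now -0.12 tilt [0.0013 0.0007] at [0.4409 0.3047 0.2501]
```

```bash
python3 -m pendant '[[0,-0.05,0.4,0,0,0],[0,0,0.5,0,0,0],[0,0,0.5,0,0,0],[0,0,0.5,0,0,0],[0,0,0.3,0,0,0]]'|head -4
python3 -m pendant '[[0,0,0.1,0,0,0],[0,0,0.1,0,0,0],[0,0,0,0,0,0],[0,0,0,0,0,0]]'
python3 -m pendant '[[0,0,0.07,0,0,0],[0,0,0.05,0,0,0],[0,0,0,0,0,0],[0,0,0,0,0,0]]'
```

```text
clock: 23.18
tool_pos: [0.4403, 0.3033, 0.1938]
eef_rot: [0.001, 1.0, -0.0, 0.0]
contact_force: [0.6, 0.4, -0.5]
clock: 23.52
tool_pos: [0.4405, 0.3041, 0.1898]
eef_rot: [0.0, 1.0, 0.0, 0.0]
contact_force: [0.3, 0.4, -0.6]
opening: 0.396
finger_force: 20.0
clock: 23.85
tool_pos: [0.4401, 0.3038, 0.1863]
eef_rot: [0.0, 1.0, 0.0, 0.0]
contact_force: [0.2, -0.3, -0.1]
opening: 0.396
finger_force: 20.0
```

```bash
python3 -m pendant '[[0,0,0.05,0,0,0],[0,0,0.03,0,0,0],[0,0,0,0,0,0],[0,0,0,0,0,0]]'
python3 -m pendant '[[0,0,0.02,0,0,0],[0,0,0,0,0,0],[0,0,0,0,0,0]]'
```

```text
clock: 24.18
tool_pos: [0.4407, 0.304, 0.1856]
eef_rot: [0.001, 1.0, 0.0, 0.001]
contact_force: [-1.2, -1.7, 9.0]
opening: 0.399
finger_force: 20.0
clock: 24.43
tool_pos: [0.4408, 0.3041, 0.1855]
eef_rot: [0.0, 1.0, 0.0, 0.001]
contact_force: [-1.6, -1.7, 12.5]
opening: 0.395
finger_force: 20.0
```

```bash
python3 -m pendant '[[0,0,0,0,0,0],[0,0,0,0,0,0],[0,0,0,0,0,0],[0,0,0,0,0,0],[0,0,0,0,0,0]]' 1|tail -2
python3 -m pendant '[[0,0,-0.4,0,0,0],[0,0,-0.7,0,0,0],[0,0,-0.7,0,0,0],[0,0,-0.7,0,0,0],[0,-0.4,-0.2,0,0,0]]'|head -2
python3 -m pendant '[[0,-0.7,0,0,0,0],[0,-0.9,0,0,0,0],[0,-0.9,0,0,0,0],[0,-0.9,0,0,0,0],[0,-0.9,0,0,0,0]]'|head -2
python3 -m pendant '[[0,-0.9,0,0,0,0],[0,-0.9,0,0,0,0],[0,-0.9,0,0,0,0],[0,-0.9,0,0,0,0],[0,-0.9,0,0,0,0]]'|head -2
python3 -m pendant '[[0,-0.9,0,0,0,0],[0,-0.9,0,0,0,0],[0,-0.9,0,0,0,0],[0,-0.9,0,0,0,0],[0,-0.9,0,0,0,0]]'|head -2
python3 -m pendant '[[0,-0.9,0,0,0,0],[0,-0.9,0,0,0,0],[0,-0.9,0,0,0,0],[0,-0.9,0,0,0,0],[0,-0.9,0,0,0,0]]'|head -2
python3 -m pendant '[[0,-0.9,0,0,0,0],[0,-0.9,0,0,0,0],[0,-0.9,0,0,0,0],[0,-0.9,0,0,0,0],[0,-0.9,0,0,0,0]]'|head -2
python3 -m pendant '[[0,-0.9,0,0,0,0],[0,-0.9,0,0,0,0],[0,-0.9,0,0,0,0],[0,-0.7,0,0,0,0],[0,-0.4,0,0,0,0]]'|head -2
python3 -m pendant '[[0,0,0,0,0,0],[0,0,0,0,0,0],[0,0,0,0,0,0]]'|head -2
python3 go.py 0.4418 -0.380 0.102
```

```text
opening: 0.756
finger_force: 0.0
clock: 25.27
tool_pos: [0.4409, 0.2969, 0.2543]
clock: 25.68
tool_pos: [0.4395, 0.1842, 0.2511]
clock: 26.1
tool_pos: [0.4392, 0.0718, 0.2512]
clock: 26.52
tool_pos: [0.4389, -0.0406, 0.2511]
clock: 26.93
tool_pos: [0.4386, -0.1529, 0.2511]
clock: 27.35
tool_pos: [0.4384, -0.2653, 0.2511]
clock: 27.77
tool_pos: [0.4378, -0.3616, 0.2508]
clock: 28.02
tool_pos: [0.4396, -0.3571, 0.2512]
units xyz [-0.09 -0.92  5.97] yaw now 0.05 tilt [-0.0003  0.0014] at [ 0.4396 -0.3571  0.2512]
```

```bash
python3 -m pendant '[[-0.07,-0.4,0.2,0,0,0],[0,-0.4,0.4,0,0,0],[0,-0.1,0.6,0,0,0],[0,0,0.6,0,0,0],[0,0,0.4,0,0,0]]'|head -2
python3 -m pendant '[[0,0,0,0,0,0],[0,0,0,0,0,0],[0,0,0,0,0,0]]'|head -2
python3 go.py 0.4418 -0.380 0.102
```

```text
clock: 28.43
tool_pos: [0.4404, -0.3816, 0.194]
clock: 28.68
tool_pos: [0.4418, -0.3814, 0.1966]
units xyz [0.   0.06 3.78] yaw now -0.03 tilt [ 0.0008 -0.0003] at [ 0.4418 -0.3814  0.1966]
```

```bash
python3 -m pendant '[[0,0.05,0.6,0,0,0],[0,0,0.9,0,0,0],[0,0,0.9,0,0,0],[0,0,0.8,0,0,0],[0,0,0.55,0,0,0]]'|head -2
python3 -m pendant '[[0,0,0,0,0,0],[0,0,0,0,0,0],[0,0,0,0,0,0]]'|head -2
python3 -m pendant '[[0,0,0,0,0,0],[0,0,0,0,0,0],[0,0,0,0,0,0],[0,0,0,0,0,0],[0,0,0,0,0,0]]' -1 25|head -2
python3 -m pendant '[[0,0,0,0,0,0],[0,0,0,0,0,0],[0,0,0,0,0,0],[0,0,0,0,0,0]]'
```

```text
clock: 29.1
tool_pos: [0.4414, -0.3799, 0.1017]
clock: 29.35
tool_pos: [0.4423, -0.3805, 0.1038]
clock: 29.77
tool_pos: [0.4414, -0.3801, 0.1028]
clock: 30.1
tool_pos: [0.4413, -0.38, 0.1025]
eef_rot: [0.0, 1.0, -0.0, 0.0]
contact_force: [0.6, 0.3, 0.2]
opening: 0.393
finger_force: 25.0
```

```bash
python3 -m pendant '[[0,0,-0.4,0,0,0],[0,0,-0.8,0,0,0],[0,0,-0.8,0,0,0],[0,0,-0.8,0,0,0],[0,0,-0.8,0,0,0]]'|head -2
python3 -m pendant '[[0,0,-0.8,0,0,0],[0,0,-0.8,0,0,0],[0,0,-0.8,0,0,0],[0,0,-0.8,0,0,0],[0,0,-0.8,0,0,0]]'
python3 -m pendant '[[-0.1,0.3,0,0,0,0],[-0.2,0.6,0,0,0,0],[-0.25,0.9,0,0,0,0],[-0.25,0.9,0,0,0,0],[-0.25,0.9,0,0,0,0]]'|head -2
python3 -m pendant '[[-0.25,0.9,0,0,0,0],[-0.25,0.9,0,0,0,0],[-0.25,0.9,0,0,0,0],[-0.25,0.9,0,0,0,0],[-0.25,0.9,0,0,0,0]]'|head -2
python3 -m pendant '[[-0.25,0.9,0,0,0,0],[-0.25,0.9,0,0,0,0],[-0.25,0.9,0,0,0,0],[-0.25,0.9,0,0,0,0],[-0.25,0.9,0,0,0,0]]'|head -2
python3 -m pendant '[[-0.25,0.9,0,0,0,0],[-0.25,0.9,0,0,0,0],[-0.25,0.9,0,0,0,0],[-0.25,0.9,0,0,0,0],[-0.25,0.9,0,0,0,0]]'|head -2
python3 -m pendant '[[-0.25,0.9,0,0,0,0],[-0.25,0.9,0,0,0,0],[-0.2,0.8,0,0,0,0],[-0.1,0.6,0,0,0,0],[0,0.3,0,0,0,0]]'|head -2
python3 -m pendant '[[0,0,0,0,0,0],[0,0,0,0,0,0],[0,0,0,0,0,0]]'
python3 go.py 0.5938 0.181 0.1965
```

```text
clock: 30.52
tool_pos: [0.4411, -0.3797, 0.1938]
clock: 30.93
tool_pos: [0.4409, -0.3795, 0.2939]
eef_rot: [0.0, 1.0, 0.0, -0.0]
contact_force: [-1.0, 0.5, -1.7]
opening: 0.397
finger_force: 25.0
clock: 31.35
tool_pos: [0.4672, -0.288, 0.2916]
clock: 31.77
tool_pos: [0.4983, -0.1755, 0.2917]
clock: 32.18
tool_pos: [0.5295, -0.0632, 0.2917]
clock: 32.6
tool_pos: [0.5607, 0.0491, 0.2917]
clock: 33.02
tool_pos: [0.5807, 0.1385, 0.2916]
clock: 33.27
tool_pos: [0.5814, 0.1331, 0.2922]
eef_rot: [0.001, 1.0, -0.001, -0.0]
contact_force: [0.8, 0.1, -0.6]
opening: 0.392
finger_force: 25.0
units xyz [-0.49  1.92  3.82] yaw now -0.14 tilt [-0.0008 -0.0016] at [0.5814 0.1331 0.2922]
```

```bash
python3 -m pendant '[[-0.1,0.4,0,0,0,0],[-0.2,0.6,0,0,0,0],[-0.15,0.6,0,0,0,0],[-0.05,0.3,0,0,0,0],[0,0,0,0,0,0]]'|head -2
python3 -m pendant '[[0,0,0,0,0,0.02],[0,0,0,0,0,0.037],[0,0,0,0,0,0.037],[0,0,0,0,0,0.037],[0,0,0,0,0,0.037]]'|head -2
python3 -m pendant '[[0,0,0,0,0,0.037],[0,0,0,0,0,0.027],[0,0,0,0,0,0],[0,0,0,0,0,0],[0,0,0,0,0,0]]'
python3 go.py 0.5938 0.181 0.1965; python3 wr.py w6
python3 - <<'E'
from h import *
z=np.load('pics/w6.npz');C=cloud('wrist',z['d'],z['T']);t=z['T'][:3,3]
b=(np.hypot(C[...,0]-t[0],C[...,1]-t[1])<.048)&(C[...,2]>t[2]-.095)&(C[...,2]<t[2]-.012)
print(b.sum(),cv2.minAreaRect(C[b][:,:2].astype('float32')*1000))
E
```

```text
clock: 33.68
tool_pos: [0.594, 0.1857, 0.2924]
clock: 34.1
tool_pos: [0.5941, 0.1815, 0.2925]
clock: 34.52
tool_pos: [0.5942, 0.1821, 0.2925]
eef_rot: [0.356, 0.935, -0.0, -0.0]
contact_force: [-0.1, 0.4, -1.7]
opening: 0.396
finger_force: 25.0
units xyz [-0.02 -0.04  3.84] yaw now -41.69 tilt [-0.0001 -0.0003] at [0.5942 0.1821 0.2925]
[0.5942 0.1821 0.2925] 0.008215755848717123
4051 ((594.1707763671875, 181.55462646484375), (56.65699768066406, 56.322601318359375), 1.680798053741455)
```

View pics/w6.png

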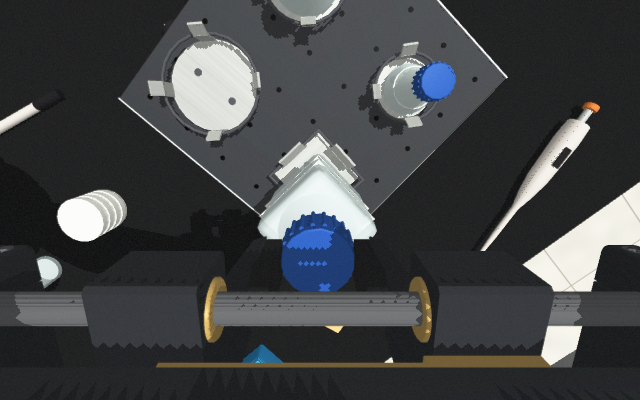

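```bash
python3 -m pendant '[[0,-0.03,0.4,0,0,0],[0,0,0.6,0,0,0],[0,0,0.6,0,0,0],[0,0,0.5,0,0,0],[0,0,0.3,0,0,0]]'|head -2
python3 -m pendant '[[0,0,0.3,0,0,0],[0,0,0.3,0,0,0],[0,0,0.3,0,0,0],[0,0,0.2,0,0,0],[0,0,0,0,0,0]]'
python3 -m pendant '[[0,0,0,0,0,0],[0,0,0,0,0,0]]'
python3 go.py 0.5938 0.181 0.1965
```

```text
clock: 34.98
tool_pos: [0.5926, 0.1812, 0.2303]
clock: 35.4
tool_pos: [0.5932, 0.1816, 0.2039]
eef_rot: [0.357, 0.934, -0.001, -0.001]
contact_force: [-0.3, 1.0, -1.1]
opening: 0.395
finger_force: 25.0
clock: 35.57
tool_pos: [0.5942, 0.182, 0.2055]
eef_rot: [0.357, 0.934, 0.0, 0.0]
contact_force: [-0.1, 0.3, -1.2]
opening: 0.396
finger_force: 25.0
units xyz [-0.02 -0.04  0.36] yaw now -41.8 tilt [0.001  0.0004] at [0.5942 0.182  0.2055]
```

```bash
python3 -m pendant '[[0,0,0.1,0,0,0],[0,0,0.1,0,0,0],[0,0,0.08,0,0,0],[0,0,0,0,0,0],[0,0,0,0,0,0]]'|head -4
python3 -m pendant '[[0,0,0.05,0,0,0],[0,0,0.03,0,0,0],[0,0,0,0,0,0],[0,0,0,0,0,0]]'
```

```text
clock: 35.98
tool_pos: [0.5937, 0.1818, 0.1979]
eef_rot: [0.357, 0.934, -0.0, -0.0]
contact_force: [0.3, -0.1, -1.7]
clock: 36.32
tool_pos: [0.594, 0.1818, 0.1964]
eef_rot: [0.357, 0.934, 0.0, 0.0]
contact_force: [-0.7, -0.9, 2.6]
opening: 0.396
finger_force: 25.0
```

```bash
python3 -m pendant '[[0,0,0.02,0,0,0],[0,0,0,0,0,0],[0,0,0,0,0,0],[0,0,0,0,0,0],[0,0,0,0,0,0]]' 1|tail -2
python3 -m pendant '[[0,0,-0.4,0,0,0],[0,0,-0.7,0,0,0],[0,0,-0.7,0,0,0],[0,0,-0.7,0,0,0],[0,0,-0.3,0,0,-0.01]]'|head -2
python3 -m pendant '[[0,0,0,0,0,-0.037],[0,0,0,0,0,-0.037],[0,0,0,0,0,-0.037],[0,0,0,0,0,-0.037],[0,0,0,0,0,-0.037]]'|head -2
python3 -m pendant '[[0,0,0,0,0,-0.037],[0,0,0,0,0,0],[0,0,0,0,0,0]]'
python3 go.py 0.602 -0.084 0.118
```

```text
opening: 0.75
finger_force: 0.0
clock: 37.15
tool_pos: [0.595, 0.1824, 0.2688]
clock: 37.57
tool_pos: [0.5939, 0.1818, 0.2665]
clock: 37.82
tool_pos: [0.5939, 0.1818, 0.2661]
eef_rot: [0.002, 1.0, 0.0, 0.0]
contact_force: [-0.8, -0.8, -0.5]
opening: 0.996
finger_force: 0.0
units xyz [ -0.37 -10.63   5.92] yaw now -0.25 tilt [0.0004 0.0005] at [0.5939 0.1818 0.2661]
```

```bash
python3 -m pendant '[[-0.1,-0.4,0,0,0,0],[-0.1,-0.8,0,0,0,0],[-0.1,-0.9,0,0,0,0],[-0.1,-0.9,0,0,0,0],[0,-0.9,0,0,0,0]]'|head -2
python3 -m pendant '[[0,-0.9,0,0,0,0],[0,-0.9,0,0,0,0],[0,-0.9,0,0,0,0],[0,-0.9,0,0,0,0],[0,-0.9,0,0,0,0]]'|head -2
python3 -m pendant '[[0,-0.9,0,0,0,0],[0,-0.9,0,0,0,0],[0,-0.4,0,0,0,0],[0,0,0,0,0,0]]'|head -2
python3 -m pendant '[[0,0,0,0,0,0],[0,0,0,0,0,0],[0,0,0,0,0,0]]'|head -2
python3 go.py 0.602 -0.084 0.118
```

```text
clock: 38.23
tool_pos: [0.6042, 0.0823, 0.2657]
clock: 38.65
tool_pos: [0.6035, -0.0304, 0.2657]
clock: 38.98
tool_pos: [0.6032, -0.0875, 0.2654]
clock: 39.23
tool_pos: [0.6037, -0.0808, 0.2656]
units xyz [ 0.07 -0.14  5.91] yaw now 0.11 tilt [0.0002 0.0014] at [ 0.6037 -0.0808  0.2656]
```

```bash
python3 -m pendant '[[0.05,-0.14,0.4,0,0,0],[0,0,0.6,0,0,0],[0,0,0.6,0,0,0],[0,0,0.4,0,0,0],[0,0,0,0,0,0]]'|head -2
python3 -m pendant '[[0,0,0,0,0,0],[0,0,0,0,0,0]]'|head -2
python3 go.py 0.602 -0.084 0.118
```

```text
clock: 39.65
tool_pos: [0.6005, -0.0862, 0.2128]
clock: 39.82
tool_pos: [0.6028, -0.0864, 0.216]
units xyz [0.04 0.09 3.92] yaw now -0.02 tilt [0.0011 0.0002] at [ 0.6028 -0.0864  0.216 ]
```

```bash
python3 -m pendant '[[0,0.07,0.6,0,0,0],[0,0,0.9,0,0,0],[0,0,0.9,0,0,0],[0,0,0.9,0,0,0],[0,0,0.6,0,0,0]]'|head -2
python3 -m pendant '[[0,0,0,0,0,0],[0,0,0,0,0,0],[0,0,0,0,0,0]]'|head -2
python3 -m pendant '[[0,0,0,0,0,0],[0,0,0,0,0,0],[0,0,0,0,0,0],[0,0,0,0,0,0],[0,0,0,0,0,0]]' -1 25|head -2
python3 -m pendant '[[0,0,0,0,0,0],[0,0,0,0,0,0],[0,0,0,0,0,0],[0,0,0,0,0,0]]'
```

```text
clock: 40.23
tool_pos: [0.6023, -0.0849, 0.1171]
clock: 40.48
tool_pos: [0.6036, -0.0848, 0.1195]
clock: 40.9
tool_pos: [0.6025, -0.0849, 0.1184]
clock: 41.23
tool_pos: [0.6023, -0.0847, 0.118]
eef_rot: [0.0, 1.0, 0.0, 0.0]
contact_force: [-0.8, 0.3, 0.4]
opening: 0.478
finger_force: 25.0
```

```bash
python3 -m pendant '[[0,0,-0.4,0,0,0],[0,0,-0.8,0,0,0],[0,0,-0.8,0,0,0],[0,0,-0.8,0,0,0],[0,0,-0.8,0,0,0]]'|head -2
python3 -m pendant '[[0,0,-0.8,0,0,0],[0,0,-0.8,0,0,0],[0,0,-0.8,0,0,0],[0,0,-0.8,0,0,0],[0,0,-0.8,0,0,0]]'
python3 -m pendant '[[0.3,0.3,0,0,0,0],[0.6,0.5,0,0,0,0],[0.7,0.6,0,0,0,0],[0.7,0.7,0,0,0,0],[0.7,0.7,0,0,0,0]]'|head -2
python3 -m pendant '[[0.7,0.8,0,0,0,0],[0.7,0.8,0,0,0,0],[0.6,0.8,0,0,0,0],[0.6,0.8,0,0,0,0],[0.4,0.8,0,0,0,0]]'|head -2
python3 -m pendant '[[0.2,0.8,0,0,0,0],[0,0.8,0,0,0,0],[0,0.7,0,0,0,0],[0,0.5,0,0,0,0],[0,0.2,0,0,0,0]]'|head -2
python3 -m pendant '[[0,0,0,0,0,0],[0,0,0,0,0,0],[0,0,0,0,0,0]]'
python3 go.py 0.4487 0.1637 0.212
```

```text
clock: 41.65
tool_pos: [0.6019, -0.0849, 0.2093]
clock: 42.07
tool_pos: [0.6017, -0.0849, 0.3095]
eef_rot: [0.0, 1.0, 0.0, -0.0]
contact_force: [-0.3, -0.8, -2.5]
opening: 0.477
finger_force: 25.0
clock: 42.48
tool_pos: [0.5261, -0.0145, 0.3084]
clock: 42.9
tool_pos: [0.4504, 0.0858, 0.3085]
clock: 43.32
tool_pos: [0.447, 0.1625, 0.3086]
clock: 43.57
tool_pos: [0.4475, 0.1588, 0.308]
eef_rot: [0.001, 1.0, -0.001, -0.0]
contact_force: [-0.1, -0.4, -1.6]
opening: 0.477
finger_force: 25.0
units xyz [-0.05  0.2   3.84] yaw now -0.14 tilt [-0.0002 -0.0011] at [0.4475 0.1588 0.308 ]
```

```bash
python3 -m pendant '[[-0.03,0.15,0.3,0,0,0],[0,0.05,0.5,0,0,0],[0,0,0.4,0,0,0],[0,0,0.2,0,0,0],[0,0,0,0,0,0]]'|head -2
python3 -m pendant '[[0,0,0,0,0,0],[0,0,0,0,0,0],[0,0,0,0,0,0]]'|head -2
python3 go.py 0.4487 0.1637 0.212
```

```text
clock: 43.98
tool_pos: [0.4475, 0.1643, 0.2717]
clock: 44.23
tool_pos: [0.4486, 0.1653, 0.2735]
units xyz [ 0.   -0.07  2.46] yaw now -0.06 tilt [0.0011 0.0005] at [0.4486 0.1653 0.2735]
```

```bash
python3 -m pendant '[[0,-0.06,0.4,0,0,0],[0,0,0.5,0,0,0],[0,0,0.5,0,0,0],[0,0,0.4,0,0,0],[0,0,0.3,0,0,0]]'|head -4
python3 -m pendant '[[0,0,0.1,0,0,0],[0,0,0.05,0,0,0],[0,0,0,0,0,0],[0,0,0,0,0,0]]'
python3 -m pendant '[[0,0,0.06,0,0,0],[0,0,0.05,0,0,0],[0,0,0,0,0,0],[0,0,0,0,0,0]]'
```

```text
clock: 44.65
tool_pos: [0.4483, 0.1637, 0.2201]
eef_rot: [0.0, 1.0, 0.0, 0.0]
contact_force: [0.3, -0.5, -1.8]
clock: 44.98
tool_pos: [0.4486, 0.164, 0.2173]
eef_rot: [0.0, 1.0, 0.0, 0.001]
contact_force: [0.2, -0.4, -1.2]
opening: 0.474
finger_force: 25.0
clock: 45.32
tool_pos: [0.4482, 0.1637, 0.2141]
eef_rot: [0.0, 1.0, 0.0, 0.0]
contact_force: [-0.4, 0.1, -0.6]
opening: 0.477
finger_force: 25.0
```

```bash
python3 -m pendant '[[0,0,0.05,0,0,0],[0,0,0.03,0,0,0],[0,0,0,0,0,0],[0,0,0,0,0,0]]'
python3 -m pendant '[[0,0,0.03,0,0,0],[0,0,0,0,0,0],[0,0,0,0,0,0]]'
```

```text
clock: 45.65
tool_pos: [0.4482, 0.1638, 0.212]
eef_rot: [0.0, 1.0, 0.0, -0.0]
contact_force: [0.3, -0.2, -2.0]
opening: 0.477
finger_force: 25.0
clock: 45.9
tool_pos: [0.4486, 0.1641, 0.2118]
eef_rot: [0.0, 1.0, 0.0, 0.001]
contact_force: [-0.1, 0.2, 5.3]
opening: 0.478
finger_force: 25.0
```

Landed. Release, rise clear, and check.

```bash
python3 -m pendant '[[0,0,0,0,0,0],[0,0,0,0,0,0],[0,0,0,0,0,0],[0,0,0,0,0,0],[0,0,0,0,0,0]]' 1|tail -2
python3 -m pendant '[[0,0,-0.4,0,0,0],[0,0,-0.7,0,0,0],[0,0,-0.8,0,0,0],[0,0,-0.8,0,0,0],[0,0,-0.8,0,0,0]]'|head -2
python3 -m pendant '[[0,0,-0.8,0,0,0],[-0.3,0.5,-0.8,0,0,0],[-0.6,0.8,-0.6,0,0,0],[-0.8,0.8,-0.3,0,0,0],[-0.6,0.6,0,0,0,0]]'|head -2
python3 -m pendant '[[0,0,0,0,0,0],[0,0,0,0,0,0],[0,0,0,0,0,0],[0,0,0,0,0,0],[0,0,0,0,0,0]]'
python3 wr.py w7
python3 - <<'E'
from h import *
z=np.load('pics/w7.npz');p,d=z['p'],z['d'];C=cloud('wrist',d,z['T'])
hsv=cv2.cvtColor(p,cv2.COLOR_BGR2HSV); m=(hsv[...,0]>100)&(hsv[...,0]<125)&(hsv[...,1]>120)&(d>0)
for k,g,h in (('large',(.4487,.1637),.146),('medium',(.4404,.3034),.12),('small',(.5865,.3142),.098),('square',(.5938,.181),.13)):
    s=m&(np.hypot(C[...,0]-g[0],C[...,1]-g[1])<.04)
    if s.sum()<30: print(k,'hidden');continue
    zt=np.percentile(C[s][:,2],90); s&=C[...,2]>zt-.003
    (x,y),rad=cv2.minEnclosingCircle(C[s][:,:2].astype('float32')*1000); print(k,'off mm',round(x-g[0]*1e3,1),round(y-g[1]*1e3,1),'r',round(rad,1),'base',(zt-h).round(4))
a=optics.snapshot('scene')[0]; cv2.imwrite('pics/f.png',np.vstack([cv2.resize(p[:,:],(480,300)),cv2.resize(a,(480,300))]))
E
```

```text
opening: 0.829
finger_force: 0.0
clock: 46.73
tool_pos: [0.4479, 0.1636, 0.2995]
clock: 47.15
tool_pos: [0.5076, 0.2332, 0.3634]
clock: 47.57
tool_pos: [0.5053, 0.2302, 0.3612]
eef_rot: [0.001, 1.0, -0.0, -0.0]
contact_force: [-0.1, -0.1, -0.3]
opening: 0.999
finger_force: 0.0
[0.5053 0.2302 0.3612] 0.008980424201824917
large off mm -0.8 1.3 r 21.5 base 0.0952
medium off mm 0.2 0.1 r 18.2 base 0.0945
small off mm 1.1 -0.4 r 14.0 base 0.0948
square off mm -0.4 -0.1 r 18.0 base 0.095
```

View pics/f.png

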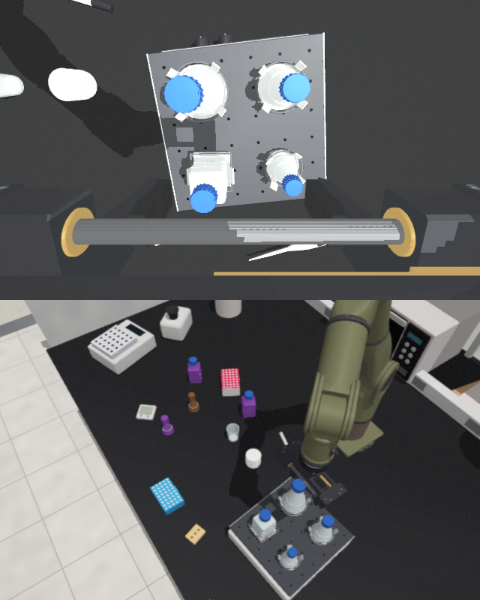

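All four stand in their clamps: their undersides are at about 95 mm and each is within 1.5 mm of its clamp centre. The beaker and the dish stack are undisturbed, and the gripper is clear.

```bash
python3 -c "
from plant import r
print(r.finish_job())"
```

```text
the job is handed in; nothing more can be done
None
```

The three flasks and the square bottle are standing in their matching clamps and released, the beaker and dish stack stayed where they were, and I handed the job in at about 48 s of the 122 s allowed; no verdict came back.

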